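# Roll the roller home against the sprung stop

## Robot

A 6-joint arm with a two-finger parallel gripper is mounted at the origin on the work surface. World frame = base frame: x ahead of the robot, y to its left, z up, the work surface at z = 0. Lengths are in m, angles in rad, forces in N, time in s.
With the tool pointing down it reaches from about 0.35 to 0.975 m from the base axis. Payload 4.9 kg.
Tool frame: the origin (TCP) lies at the very end of the fingers, on their centre line; the grasp point (between the pads) lies 19 mm behind it; z points along the fingers, y is the line along which they close (so a half turn about z gives the same grasp; the last joint's range is limited). The gripper opens to 85 mm and grips with 20 to 120 N. Pads are 22 mm wide; open, the fingers measure 114 mm over their backs; the gripper's body (76 mm by 85 mm) begins 54 mm behind the grasp point. The pads swing forward as they close: fully open they stand 13 mm farther back than shut.
Start: joints at [-1.272, 0.053, 1.613, -0, 1.476, -0.119], TCP at [0.254, -0.571, 0.231] pointing down, gripper open.
Joint ranges: [-3.01, 3.01], [-1.01, 2.22], [0.06, 2.58], [-1.02, 4.17], [0.09, 2.62], [-3.14, 3.14]. Speed limits (rad/s): [2.57, 2.57, 3.14, 3.14, 3.14, 3.14].

## Interface

Orientations are given as a rotation vector (axis times angle).
In Python, from station import ctrl gives the robot as it stands.
- The arm moves only by the shell command python3 -m crank 'ROWS' [OPENING] [FORCE]. ROWS is text: rows parted by semicolons, each of 4 numbers parted by spaces: the shift along the world's x, y, z in units of 0.5 m (1.0 is 0.5 m), then the turn about the world's z in units of 90 degrees (1.0 is 90 degrees). In form: x y z turn; .... A call has exactly 5 rows; each row shifts and turns the commanded pose from where the row before left it; what a row does not reach is not made up. A row lasts 1/12 s, in which the tool goes at most 41.7 mm and 7.16 degrees, less where a joint would pass 70% of its speed; a pose out of reach is approached as far as the arm can. A call with a number of a shift or a turn outside -1 to 1 is refused whole. A call with a gripper value outside its range is refused whole. OPENING is the opening in per cent of the stroke, from 0 (shut) to 100 (fully open), set as the call begins (- or left out, the last holds). The fingers move at their own pace and stop on an object; FORCE is the grip in N (left out, the last holds). Time passes only in rows, so rows that do not move let the fingers close, or fill a call up. It gives the time, the measured TCP pose, the force, the opening and the grip force at its end, in the units of the state.
- ctrl.get_obs(): the state, without advancing time (a new reading comes with each control period).
- ctrl.get_image(name): name is "side" or "top" or "wrist"; returns (picture, depth): 480x640x3 uint8, red, green, blue; 480x640 float32, m along the optical axis (not along the pixel's ray), 0 where there is no reading.
- ctrl.get_calibration(name): a dict with "fx", "fy", "cx", "cy" (pixels), "k1" (the pictures are not rectified: a ray, as slopes to the right and down, at radius r is drawn at 1 + k1 r^2 times it, then the intrinsics apply), "extrinsics" (4x4, takes a point from world to camera coordinates). Camera axes: x right, y down, z forward; pixel columns grow to the right and rows downward; lengths in m; the calibration is good to about 2 mm. A picture is of the moment at which its call begins: read the wrist's pose just before it. get_calibration takes no time and is no camera call; for the wrist camera it gives the pose at the moment of the call.
- ctrl.finish_job(): hands the job in; it is judged then, once.
The state is a dict: "t": time; "q": joint angles; "dq": joint speeds; "effort": joint torques, N m; "tool_pos": TCP position; "tool_rot": TCP orientation; "contact_force": force on the tool from outside, world axes, zero at the start; "wrist_torque": the same for the moment, N m; "opening": finger opening in m; "grip_force": force on a finger pad.
Only numpy, scipy, OpenCV 4.12 (cv2) and the standard library are available. Lean on these libraries where they do the work, as an engineer would, in place of code of your own. Each camera call takes 0.05 s, during which the arm holds its last target. There are 200 camera calls.

## Task

Take the push paddle from its rubber pad and, with its flat face, gently roll the steel roller up the gauge track, over the crest and on against the sprung plunger of the end stop; press the plunger in about half way, hold it there for a second without bottoming it (it takes about 7 N; keep under 13 N), then ease off slowly so that the roller stays resting against the plunger. Stand the paddle upright back on the middle of its pad and let go. Do not touch the roller with the gripper, and leave the other things on the bench alone.

Things in the scene. Friction and masses are not known exactly. Their poses are not given: they have to be found in the camera images.
- track: fixed steel gauge track on the bench, an open-topped channel 300 mm long and 60 mm wide inside, with 6 mm thick side walls whose tops are 36 mm above the bench. Origin: on the bench under its middle; the roller rolls along its own +y (z up). The deck is 26 mm above the bench at y = -140 mm (open end) and falls to a valley, 22 mm, at y = -65 mm.
- crest (a point): crest of the track's deck, 31 mm above the bench, at y = +35 mm in the track; axes as the track's. The deck rises evenly to it from the valley, then falls evenly to 24 mm at y = +135 mm, where the end stop stands.
- stop_face (a point): middle of the front face of the end stop, a dark steel block 70 mm wide and 80 mm high across the track's +y end (this point: track y = +135 mm, 53 mm above the bench; axes as the track's). From it, towards -y, comes a brass sleeve of 22 mm diameter that is screwed out by an unknown, unreported amount; it has to be seen or felt.
- plunger_axis (a point): point 20 mm before the stop's face (-y) on the line of the sprung steel plunger, 15 mm in diameter, flat-ended, that sticks out of the sleeve. NOT its end: the free end stands anywhere from 21 to 46 mm before the stop's face. The plunger yields 1.4 N per mm and bottoms after 10 mm, at 14 N.
- roller_center (a point): centre of the loose plain steel roller, a cylinder of 48 mm diameter and 56 mm length, 0.35 to 0.55 kg, ground smooth and lightly oiled (friction about 0.15), its axis across the track. It starts in the valley of the track (its centre about 46 mm above the bench) and rolls freely; if it is left on the slope it rolls back.
- paddle_grip (a point): middle of the wooden handle of the loose push paddle (0.16 kg, standing upright on its pad), 80 mm above its underside. Handle 24 mm (own x) by 20 mm (own y) by 60 mm high. Under it a white blade 44 mm wide (x), 16 mm thick, 50 mm high; its flat pushing face looks to own +y, 10 mm ahead of this point. A foot 8 mm high reaches from the face 44 mm back to -y.
- pad: fixed flat black rubber pad, 90 x 90 x 4 mm, home of the paddle. Origin: centre of its underside, on the bench.
- pump_a: loose small pump, about 60 x 75 mm and 82 mm high; origin under its middle. Leave alone.
- pump_b: loose small pump like the others, 82 mm high; origin under its middle. Leave alone.
- pump_c: loose small pump like the others, 82 mm high; origin under its middle. Leave alone.
- bearing: loose steel bearing ring lying flat, 62 mm outside, 18 mm high; origin under its middle. Leave alone.
- gasket: loose black rubber-faced gasket ring lying flat, 80 mm outside, 5 mm high; origin under its middle. Leave alone.
- wrench: loose steel wrench lying flat, about 0.18 m long along its x. Leave alone.
- cup: loose paper-coloured cup, 76 mm wide at the rim and 90 mm high; origin under its middle. Leave alone.
Mind the look-alikes: they are no part of the job. Leave any turquoise or yellow look-alike of the pad alone.

How it is judged:
On the way, in this order (a step that is already met when the one before it is completed fails the run):
1. the roller has been rolled over the crest (y of roller_center in the frame of track above 0.038 m and z of roller_center in the frame of track below 0.06 m), for 0.05 s.
2. the paddle presses the roller against the plunger with more than 3 N for half a second (contact force between roller and stop above 3 N and contact force between paddle and roller above 2 N), for 0.5 s.
At the end, for the whole second after the job is handed in: The roller lies at rest on the track beyond the crest, touching the plunger; the paddle stands upright (within 0.1 rad), at rest, on its pad, its handle within 25 mm of the pad's centre (contact force between roller and stop above 0.05 N and linear speed of each of roller, paddle below 0.02 m/s and y of roller_center in the frame of track above 0.05 m and z of roller_center in the frame of track below 0.06 m and horizontal distance between paddle_grip and pad below 0.025 m and angle between paddle_grip's own z axis and vertical below 0.1 rad and height (world z) of paddle_grip below 0.089 m).
It fails at once if the paddle pressed the roller with more than 13 N (contact force between paddle and roller above 13 N).
It fails at once if the roller pressed the stop with more than 13 N (contact force between roller and stop above 13 N).
It fails at once if the roller was shot along the track (faster than 0.5 m/s) (linear speed of roller above 0.5 m/s).
It fails at once if the gripper touched the roller (contact force between any of the fingers, the arm and roller above 0.5 N).
It fails at once if another thing on the bench was shifted by more than 20 mm (distance of any of pump_a, pump_b, pump_c, bearing, gasket, wrench, cup from where it was at the start of the episode above 0.02 m).
It also fails if it takes over 64 s, if anything falls off the work surface, if the arm or the gripper's body presses on something with over 40 N, if the wrist force passes 120 N, or if a joint passes its speed limit or range.

## Working session

There is one attempt and no reset: what is moved stays moved. The work goes in short steps, Python scripts to look and compute and a shell command to move; the robot and the scene stay as the last step left them, time stands still between calls to the robot, and variables do not carry over. Pictures are saved under pics/ and viewed, at most 10 in all, crops included, and the job is handed in when it is done.

```bash
mkdir -p pics; ls
cat > h.py <<'E'
import numpy as np, cv2
from station import ctrl
def grab(n,f=None):
    c=ctrl.get_calibration(n); im,d=ctrl.get_image(n)
    if f: cv2.imwrite('pics/'+f,im[:,:,::-1])
    return im,d,c
def rays(c,uv):
    uv=np.atleast_2d(np.array(uv,float)); K=np.array([[c['fx'],0,c['cx']],[0,c['fy'],c['cy']],[0,0,1]])
    p=np.stack([(uv[:,0]-c['cx'])/c['fx'],(uv[:,1]-c['cy'])/c['fy']],1); q=p.copy()
    for _ in range(10): q=p/(1+c['k1']*(q**2).sum(1,keepdims=True))
    return np.c_[q,np.ones(len(q))]
def onplane(c,uv,z):
    E=np.array(c['extrinsics']);R=E[:3,:3];t=E[:3,3]; o=-R.T@t; d=rays(c,uv)@R
    return o+d*((z-o[2])/d[:,2])[:,None]
def cloud(c,d,uv):
    uv=np.atleast_2d(np.array(uv)).astype(int); E=np.array(c['extrinsics'])
    return (rays(c,uv)*d[uv[:,1],uv[:,0]][:,None]-E[:3,3])@E[:3,:3]
E
python3 - <<'E'
from h import *
o=ctrl.get_obs(); print(o)
for n in('top','side'):
    im,d,c=grab(n,n+'0.png'); print(n,{k:np.round(v,3).tolist() for k,v in c.items()},(d>0).mean())
    np.savez(n+'0.npz',im=im,d=d)
E
```

```text
pics
{'t': 0.0, 'q': array([-1.27200688e+00,  5.33638011e-02,  1.61429237e+00, -1.78588869e-05,
        1.47597326e+00, -1.18984812e-01]), 'dq': array([ 1.52869701e-04,  8.77614469e-04,  1.50640666e-03, -9.41990573e-05,
       -8.90537348e-06,  1.54718651e-04]), 'effort': array([ 1.18053867e-03, -3.93687236e+01, -3.70169592e+01, -5.17092383e-05,
        7.06895051e-03, -7.07742664e-07]), 'tool_pos': array([ 0.25340145, -0.57065193,  0.23005967]), 'tool_rot': array([-3.07131818e+00, -6.51058592e-01,  3.14851312e-04]), 'contact_force': array([-0.37072642,  0.82659518,  0.32237564]), 'wrist_torque': array([-0.00949597,  0.01878482,  0.05183301]), 'grip_force': 0.0, 'opening': 0.08499927934896802}
top {'fx': 494.705, 'fy': 494.705, 'cx': 323.265, 'cy': 236.168, 'k1': -0.029, 'extrinsics': [[-0.03, -1.0, 0.003, -0.008], [-0.983, 0.029, -0.181, 0.489], [0.181, -0.008, -0.983, 0.98], [0.0, 0.0, 0.0, 1.0]]} 0.995966796875
side {'fx': 493.228, 'fy': 493.228, 'cx': 315.312, 'cy': 248.859, 'k1': -0.033, 'extrinsics': [[-0.846, -0.533, 0.007, 0.391], [-0.389, 0.609, -0.692, 0.27], [0.364, -0.588, -0.722, 0.85], [0.0, 0.0, 0.0, 1.0]]} 0.9960091145833333
```

View pics/top0.png

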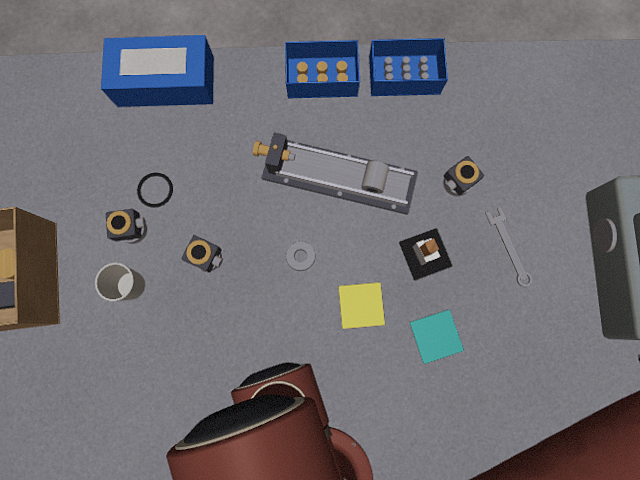

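View pics/side0.png

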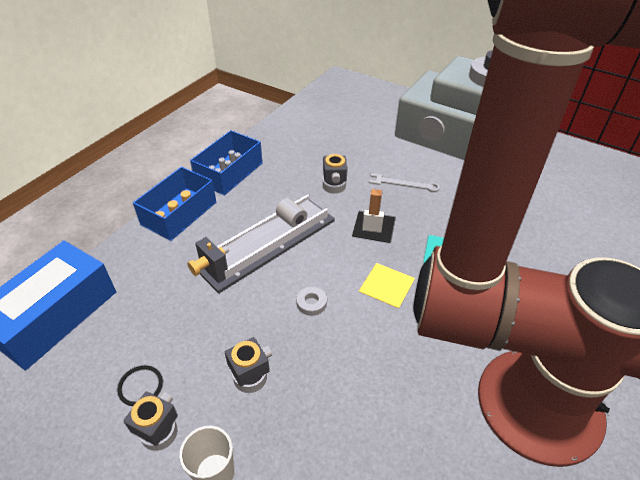

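Top view: the track runs from its open end (412,190) to the stop (278,153). The roller is at (376,175), the paddle on the black pad at (427,250), and the plunger at about (290,156). I'll measure these now.

```bash
cat > m.py <<'E'
from h import *
z=np.load('top0.npz');im=z['im'];d=z['d'];c=ctrl.get_calibration('top')
v,u=np.mgrid[0:480,0:640];P=cloud(c,d,np.c_[u.ravel(),v.ravel()]).reshape(480,640,3)
np.set_printoptions(precision=4,suppress=True)
def box(u0,u1,v0,v1):
    m=np.zeros((480,640),bool);m[v0:v1,u0:u1]=1;return m
print('bench z',np.median(P[280:320,280:330,2]))
hsv=cv2.cvtColor(im,cv2.COLOR_RGB2HSV)
# pad
m=box(390,462,220,288)&(im.max(2)<50)
cs,_=cv2.findContours(m.astype(np.uint8),cv2.RETR_EXTERNAL,cv2.CHAIN_APPROX_NONE);k=max(cs,key=cv2.contourArea)
w=onplane(c,k.reshape(-1,2),0.004)[:,:2].astype(np.float32);print('pad',cv2.minAreaRect(w))
# paddle handle top
M=box(390,462,220,288)
for n,lo,hi in(('handle top',.108,.125),('blade top',.05,.07),('foot',.008,.018)):
    mm=M&(P[...,2]>lo)&(P[...,2]<hi);q=P[mm];print(n,len(q),np.median(q,0),cv2.minAreaRect(q[:,:2].astype(np.float32)))
print('max z',P[M][:,2].max())
# track
T=box(255,425,125,215)
mm=T&(P[...,2]>.033)&(P[...,2]<.040);q=P[mm];print('walls',len(q),cv2.minAreaRect(q[:,:2].astype(np.float32)))
mm=T&(P[...,2]>.074)&(P[...,2]<.086);q=P[mm];print('stop top',len(q),q.mean(0),cv2.minAreaRect(q[:,:2].astype(np.float32)))
mm=box(355,395,155,200)&(P[...,2]>.06);q=P[mm];print('roller',len(q),q.mean(0),q[:,2].max(),cv2.minAreaRect(q[:,:2].astype(np.float32)))
E
python3 m.py
python3 - <<'E'
import cv2
a=cv2.imread('pics/top0.png');cv2.imwrite('pics/crop1.png',cv2.resize(a[125:285,240:470],None,fx=3.4,fy=3.4,interpolation=cv2.INTER_CUBIC))
E
```

```text
bench z -0.0004527830686214271
pad ((0.4519578516483307, -0.2406618297100067), (0.08761969208717346, 0.08783403784036636), 18.53963851928711)
handle top 136 [ 0.4508 -0.2304  0.113 ] ((0.4512760043144226, -0.23153884708881378), (0.023459289222955704, 0.021604537963867188), 23.311500549316406)
blade top 105 [ 0.4443 -0.2256  0.0537] ((0.45045769214630127, -0.22938303649425507), (0.04315553978085518, 0.017235875129699707), 22.756242752075195)
foot 100 [ 0.4471 -0.2544  0.0115] ((0.45115166902542114, -0.24109616875648499), (0.0784030333161354, 0.08054420351982117), 15.857269287109375)
max z 1.0524402433672266
walls 729 ((0.630190908908844, -0.06651543080806732), (0.3030441701412201, 0.07371398061513901), 74.3105239868164)
stop top 435 [0.6673 0.0705 0.0798] ((0.6685976982116699, 0.07055793702602386), (0.028699325397610664, 0.07101026922464371), 73.99079132080078)
roller 497 [ 0.6055 -0.133   0.0847] 1.0524402433672266 ((0.46789035201072693, -0.08965232968330383), (0.041495904326438904, 0.35969406366348267), 72.01254272460938)
```

View pics/crop1.png

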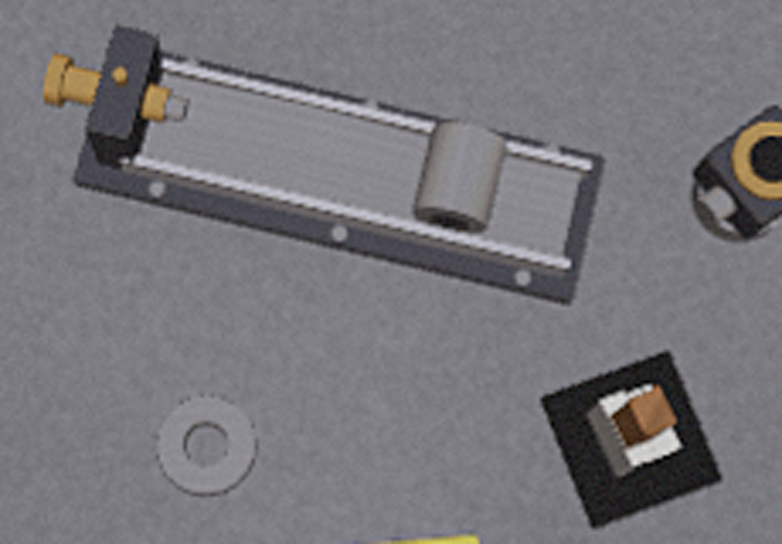

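```bash
python3 -m crank '0.0263 0.0453 0 0;0.0263 0.0453 0 0;0.0263 0.0453 0 0;0.0263 0.0453 0 0;0.0263 0.0453 0 0' 100
python3 -m crank '0.0263 0.0453 0 0;0.0263 0.0453 0 0;0.0263 0.0453 0 0;0.0263 0.0453 0 0;0.0263 0.0453 0 0'
python3 -m crank '0.0263 0.0453 0 0;0.0263 0.0453 0 0;0.0263 0.0453 0 0;0.0263 0.0453 0 0;0.0263 0.0453 0 0'
python3 -m crank '0 0 0 0;0 0 0 0;0 0 0 0;0 0 0 0;0 0 0 0'
python3 - <<'E'
from h import *
np.set_printoptions(precision=4,suppress=True)
im,d,c=grab('wrist','w1.png');np.savez('w1.npz',im=im,d=d)
v,u=np.mgrid[0:480,0:640];P=cloud(c,d,np.c_[u.ravel(),v.ravel()]).reshape(480,640,3)
near=(d>0)&(np.hypot(P[...,0]-.451,P[...,1]+.235)<.06)
for n,lo,hi in(('handle top',.108,.120),('blade/..',.05,.06),('foot',.009,.016)):
    q=P[near&(P[...,2]>lo)&(P[...,2]<hi)]
    if len(q)>10: print(n,len(q),np.median(q,0),cv2.minAreaRect(q[:,:2].astype(np.float32)))
o=ctrl.get_obs();print(o['tool_pos'],o['tool_rot'],o['q'],o['contact_force'])
E
```

```text
t: 0.52
tool_pos: [0.3196, -0.4566, 0.2306]
tool_rot: [-3.072, -0.651, 0.0]
contact_force: [0.6, -0.5, 0.1]
opening: 0.0856
grip_force: 0.0
t: 0.93
tool_pos: [0.3853, -0.3433, 0.2307]
tool_rot: [-3.073, -0.651, 0.001]
contact_force: [0.2, -0.1, 0.4]
opening: 0.0856
grip_force: 0.0
t: 1.35
tool_pos: [0.451, -0.2301, 0.2308]
tool_rot: [-3.073, -0.651, 0.001]
contact_force: [-0.5, -0.4, -0.7]
opening: 0.0856
grip_force: 0.0
t: 1.77
tool_pos: [0.4504, -0.2323, 0.2312]
tool_rot: [-3.074, -0.649, 0.0]
contact_force: [-0.1, 0.1, -0.5]
opening: 0.0854
grip_force: 0.0
handle top 890 [ 0.4521 -0.2303  0.1131] ((0.45174968242645264, -0.23060552775859833), (0.023906756192445755, 0.01985367201268673), 23.26251220703125)
blade/.. 241 [ 0.466  -0.2222  0.0532] ((0.4665070176124573, -0.22355742752552032), (0.010816728696227074, 0.01830194517970085), 24.536623001098633)
foot 1044 [ 0.4628 -0.2506  0.0112] ((0.45647621154785156, -0.2421361804008484), (0.04475783556699753, 0.042682427912950516), 24.050687789916992)
[ 0.4504 -0.2323  0.2312] [-3.0738 -0.6492  0.0004] [-0.623  -0.2354  1.8826 -0.0002  1.4946  0.5315] [ 0.1548 -0.1878 -0.4529]
```

View pics/w1.png

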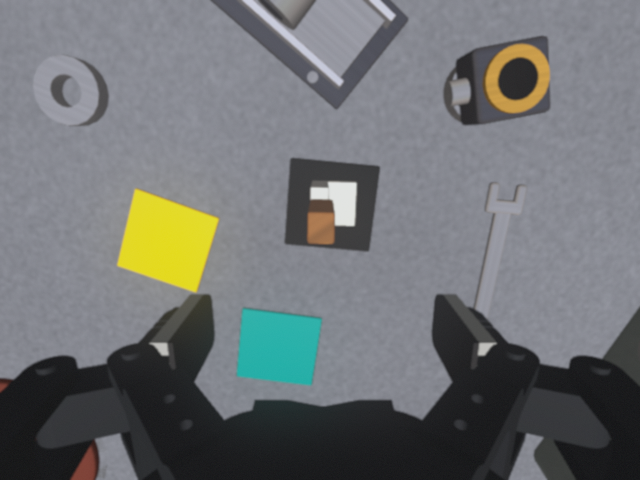

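Wrist view: the handle top is at (321,222), with the foot to its right. The fingers line up with the handle's 20 mm side, so I'll descend and grasp.

```bash
python3 -m crank '0.003 0.003 -0.05 0;0 0 -0.05 0;0 0 -0.05 0;0 0 -0.05 0;0 0 -0.04 0'
python3 -m crank '0 0 -0.03 0;0 0 -0.03 0;0 0 -0.02 0;0 0 0 0;0 0 0 0'
python3 -m crank '0 0 0 0;0 0 0 0;0 0 0 0;0 0 0 0;0 0 0 0' 0 60
python3 -m crank '0 0 0 0;0 0 0 0;0 0 0 0;0 0 0 0;0 0 0 0' 0 100
```

```text
t: 2.23
tool_pos: [0.4513, -0.2301, 0.1093]
tool_rot: [-3.073, -0.649, 0.002]
contact_force: [0.3, 0.9, -0.1]
opening: 0.0854
grip_force: 0.0
t: 2.65
tool_pos: [0.452, -0.2302, 0.0711]
tool_rot: [-3.073, -0.65, 0.001]
contact_force: [-0.7, -0.1, 0.1]
opening: 0.0853
grip_force: 0.0
t: 3.07
tool_pos: [0.4526, -0.2302, 0.0719]
tool_rot: [3.073, 0.651, 0.001]
contact_force: [0.5, 0.5, -0.2]
opening: 0.0253
grip_force: 0.0
t: 3.48
tool_pos: [0.4527, -0.2301, 0.0719]
tool_rot: [3.073, 0.651, 0.001]
contact_force: [-1.6, 0.9, 5.0]
opening: 0.0193
grip_force: 97.9
```

```bash
python3 -m crank '0 0 0.02 0;0 0 0.03 0;0 0 0.05 0;0 0 0.05 0;0 0 0.05 0'
python3 -m crank '0.0285 0.008 0 -0.044;0.0285 0.008 0 -0.044;0.0285 0.008 0 -0.044;0.0285 0.008 0 -0.044;0.0285 0.008 0 -0.044'
python3 -m crank '0.0285 0.008 0 -0.044;0.0285 0.008 0 -0.044;0.0285 0.008 0 -0.044;0.0285 0.008 0 -0.044;0.0285 0.008 0 -0.044'
python3 -m crank '0 0 0 0;0 0 0 0;0 0 0 0;0 0 0 0;0 0 0 0'
python3 - <<'E'
from h import *
np.set_printoptions(precision=4,suppress=True)
u0=np.array([.2723,.9622]);n=np.array([.9622,-.2723])
im,d,c=grab('top','t2.png')
v,u=np.mgrid[0:480,0:640];P=cloud(c,d,np.c_[u.ravel(),v.ravel()]).reshape(480,640,3)
T=np.zeros((480,640),bool);T[125:215,255:425]=1
S=P[...,0]*u0[0]+P[...,1]*u0[1];L=P[...,0]*n[0]+P[...,1]*n[1]
O=.629*u0[0]-.07*u0[1];print('O s,l',O)
q=T&(P[...,2]>.034)&(P[...,2]<.039)&(L>.55)&(L<.7)
for lo,hi in((.58,.624),(.624,.67)):
    a=q&(L>lo)&(L<hi);print('wall',a.sum(),np.median(L[a]),S[a].min()-O,S[a].max()-O,np.polyfit(S[a],L[a],1))
a=T&(P[...,2]>.062)&(P[...,2]<.075)&(S-O<0.0);
print('roller',a.sum(),S[a].min()-O,S[a].max()-O,L[a].min(),L[a].max(),P[a][:,2].max())
a=T&(P[...,2]>.074)&(P[...,2]<.086)&(S-O>.1);print('stop',S[a].min()-O,S[a].max()-O,L[a].min(),L[a].max())
a=T&(P[...,2]>.05)&(P[...,2]<.074)&(S-O>.05)&(S-O<.13);print('plunger',a.sum(),S[a].min()-O,np.median(L[a]),np.percentile(P[a][:,2],90))
near=np.hypot(P[...,0]-.595,P[...,1]+.19)<.08
a=near&(P[...,2]>.085)&(P[...,2]<.18);print('face pts',a.sum(),S[a].max()-O)
o=ctrl.get_obs();p=o['tool_pos'];print('tcp',p,'S',p[:2]@u0-O,'L',p[:2]@n,cv2.Rodrigues(o['tool_rot'])[0][:,1],o['q'],o['contact_force'])
cv2.imwrite('pics/crop2.png',cv2.resize(im[125:255,240:470,::-1],None,fx=3.4,fy=3.4,interpolation=cv2.INTER_CUBIC))
E
```

```text
t: 3.9
tool_pos: [0.4515, -0.2294, 0.1715]
tool_rot: [-3.072, -0.651, 0.002]
contact_force: [0.5, -0.3, -2.0]
opening: 0.0192
grip_force: 97.3
t: 4.32
tool_pos: [0.5236, -0.2095, 0.1707]
tool_rot: [-3.139, -0.108, 0.002]
contact_force: [0.1, 0.6, -0.6]
opening: 0.0195
grip_force: 97.3
t: 4.73
tool_pos: [0.5949, -0.1895, 0.1705]
tool_rot: [-3.111, 0.433, 0.003]
contact_force: [0.5, 0.3, -1.7]
opening: 0.019
grip_force: 97.3
t: 5.15
tool_pos: [0.5941, -0.1902, 0.1712]
tool_rot: [-3.112, 0.428, 0.001]
contact_force: [0.5, 0.4, -0.5]
opening: 0.0189
grip_force: 97.5
O s,l 0.10392269999999999
wall 247 0.5912875224239272 -0.06817027952959462 0.1575011596864726 [-0.0053  0.5928]
wall 196 0.6570755980312148 -0.04430676325008892 0.1328318343158298 [0.0004 0.6569]
roller 134 -0.07132899978715916 -0.04839552838085323 0.5965858848959344 0.6542094999453928 0.07340700545887299
stop 0.13187671822964392 0.16020171592366017 0.5888324595380194 0.6592129675277194
plunger 95 0.10779351053159535 0.6224528387074382 0.06390201686986213Traceback (most recent call last):
  File "<stdin>", line 17, in <module>
    return umr_maximum(a, axis, None, out, keepdims, initial, where)
ValueError: zero-size array to reduction operation maximum which has no identity
```

```bash
python3 -m crank '0.001 0 -0.03 0;0 0 -0.03 0;0 0 -0.03 0;0 0 -0.02 0;0 0 -0.01 0'
python3 -m crank '0 0 -0.008 0;0 0 -0.005 0;0 0 0 0;0 0 0 0;0 0 0 0'
python3 - <<'E'
from h import *
import time
grab('side','s2.png')
a=cv2.imread('pics/s2.png');cv2.imwrite('pics/crop2.png',cv2.resize(a[170:300,180:380],None,fx=3.8,fy=3.8,interpolation=cv2.INTER_CUBIC))
print(np.mean([ctrl.get_obs()['contact_force'] for _ in range(3)],0))
E
```

```text
t: 5.62
tool_pos: [0.5937, -0.1894, 0.1082]
tool_rot: [-3.111, 0.428, 0.006]
contact_force: [-0.9, -0.1, -1.6]
opening: 0.0185
grip_force: 97.5
t: 6.03
tool_pos: [0.5959, -0.1902, 0.1057]
tool_rot: [3.112, -0.428, 0.002]
contact_force: [-0.3, -0.9, -1.7]
opening: 0.0186
grip_force: 97.5
[ 0.16172976  0.03438954 -0.88377681]
```

View pics/crop2.png

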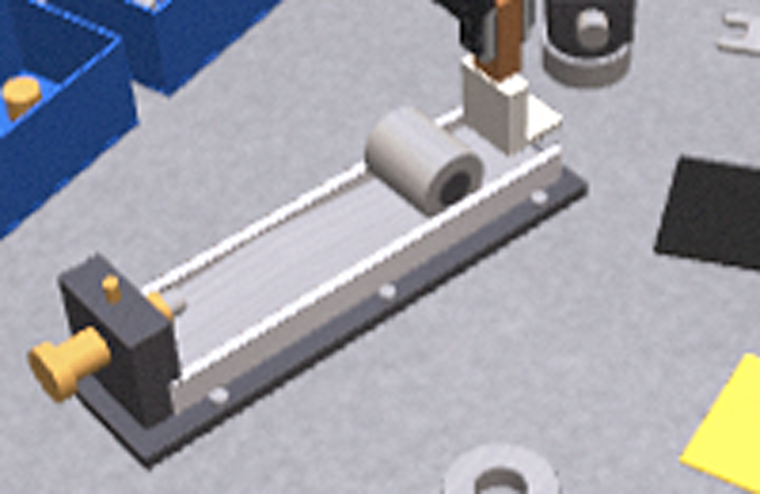

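Side view: the paddle stands upright and centred in the channel behind the roller. Starting a slow push.

```bash
python3 -m crank '0.0011 0.004 0 0;0.0011 0.004 0 0;0.0011 0.004 0 0;0.0011 0.004 0 0;0.0011 0.004 0 0'
python3 -m crank '0.0011 0.004 0 0;0.0011 0.004 0 0;0.0011 0.004 0 0;0.0011 0.004 0 0;0.0011 0.004 0 0'
python3 -m crank '0.0011 0.004 0 0;0.0011 0.004 0 0;0.0011 0.004 0 0;0.0011 0.004 0 0;0.0011 0.004 0 0'
python3 -m crank '0.0011 0.004 0 0;0.0011 0.004 0 0;0.0011 0.004 0 0;0.0011 0.004 0 0;0.0011 0.004 0 0'
cat > look.py <<'E'
from h import *
import sys
u0=np.array([.2723,.9622]);n=np.array([.9622,-.2723]);O=.1009
im,d,c=grab('top')
v,u=np.mgrid[0:480,0:640];P=cloud(c,d,np.c_[u.ravel(),v.ravel()]).reshape(480,640,3)
S=P[...,0]*u0[0]+P[...,1]*u0[1]-O;L=P[...,0]*n[0]+P[...,1]*n[1]
p=ctrl.get_obs();tp=p['tool_pos'];ts=tp[:2]@u0-O
print('t',p['t'],'tcp y',ts,'L',tp[:2]@n,'face',ts+.01,'F along',p['contact_force'][:2]@u0,p['contact_force'])
a=(abs(L-.6243)<.026)&(P[...,2]>.055)&(P[...,2]<.083)&(S>ts+.014)&(S<.13)
s=S[a];z=P[...,2][a];k=z>.064
if k.sum(): print('roller/plunger',s.min(),s.max(),'above .064:',k.sum(),s[k].min(),s[k].max(),'zmax',z.max(),'s at top',np.median(s[z>z.max()-.003]))
if len(sys.argv)>1:
    v0,v1,u0_,u1=map(int,sys.argv[2:6]);cv2.imwrite('pics/'+sys.argv[1],cv2.resize(im[v0:v1,u0_:u1,::-1],None,fx=4,fy=4,interpolation=cv2.INTER_CUBIC))
E
python3 look.py
```

```text
t: 6.5
tool_pos: [0.5982, -0.1797, 0.1048]
tool_rot: [-3.112, 0.428, -0.0]
contact_force: [-0.3, 0.3, -1.6]
opening: 0.0189
grip_force: 97.5
t: 6.92
tool_pos: [0.6009, -0.1697, 0.1048]
tool_rot: [-3.112, 0.428, 0.0]
contact_force: [0.5, -0.4, -2.3]
opening: 0.0192
grip_force: 97.5
t: 7.33
tool_pos: [0.6037, -0.1599, 0.1049]
tool_rot: [3.112, -0.428, 0.0]
contact_force: [-0.4, -0.6, -1.8]
opening: 0.0186
grip_force: 97.6
t: 7.75
tool_pos: [0.6064, -0.1498, 0.1048]
tool_rot: [-3.112, 0.428, 0.0]
contact_force: [0.5, -0.8, -1.3]
opening: 0.0191
grip_force: 97.6
t 7.8 tcp y -0.0794161667362225 L 0.6242292009608295 face -0.0694161667362225 F along -0.3353696626644301 [-0.44174846 -0.22353103 -1.38644148]
roller/plunger 0.11057050981747694 0.12980981845207196 above .064: 8 0.12274315452175098 0.12974224806997997 zmax 0.06601919558809229 s at top 0.1271047244365925
```

```bash
for w in 1; do
python3 -m crank '0.0011 0.004 0 0;0.0011 0.004 0 0;0.0011 0.004 0 0;0.0011 0.004 0 0;0.0011 0.004 0 0' 
python3 -m crank '0.0012 0.004 0 0;0.0011 0.004 0 0;0.0012 0.004 0 0;0.0011 0.004 0 0;0.0011 0.004 0 0'
python3 -m crank '0.0011 0.004 0 0;0.0011 0.004 0 0;0.0012 0.004 0 0;0.0011 0.004 0 0;0.0011 0.004 0 0'
python3 -m crank '0.0011 0.004 0 0;0.0011 0.004 0 0;0.0012 0.004 0 0;0.0011 0.004 0 0;0.0011 0.004 0 0'
python3 -m crank '0.0011 0.004 0 0;0.0011 0.004 0 0;0.0012 0.004 0 0;0.0011 0.004 0 0;0.0011 0.004 0 0'; done | grep -E 'tool_pos|contact'
python3 look.py
```

```text
tool_pos: [0.6091, -0.1398, 0.1048]
contact_force: [-0.0, -0.3, -1.4]
tool_pos: [0.612, -0.1298, 0.1048]
contact_force: [-0.1, -0.4, -1.4]
tool_pos: [0.6148, -0.1198, 0.1048]
contact_force: [0.0, -0.7, -1.8]
tool_pos: [0.6176, -0.1098, 0.1048]
contact_force: [-0.8, -1.5, -1.6]
tool_pos: [0.6204, -0.0998, 0.1048]
contact_force: [-0.2, -1.0, -1.8]
t 9.9333 tcp y -0.02750383723723715 L 0.6240647677504431 face -0.017503837237237148 F along -0.2149261478203099 [ 0.67549037 -0.41453147 -1.17852906]
roller/plunger 0.1104248358388344 0.12963962211007857 above .064: 6 0.123643252933044 0.12905484480763718 zmax 0.06701010716313681 s at top 0.12621898103654264
```

```bash
(
python3 -m crank '0.0011 0.004 0 0;0.0011 0.004 0 0;0.0012 0.004 0 0;0.0011 0.004 0 0;0.0011 0.004 0 0'
python3 -m crank '0.0011 0.004 0 0;0.0011 0.004 0 0;0.0012 0.004 0 0;0.0011 0.004 0 0;0.0011 0.004 0 0'
python3 -m crank '0.0008 0.003 0 0;0.0009 0.003 0 0;0.0008 0.003 0 0;0.0009 0.003 0 0;0.0008 0.003 0 0'
python3 -m crank '0.0008 0.003 0 0;0.0009 0.003 0 0;0.0008 0.003 0 0;0.0009 0.003 0 0;0.0008 0.003 0 0'
) | grep -E 'tool_pos|contact'
python3 look.py; sleep 0
python3 - <<'E'
from h import *
grab('side','s3.png');a=cv2.imread('pics/s3.png');cv2.imwrite('pics/crop3.png',cv2.resize(a[170:300,180:380],None,fx=3.8,fy=3.8,interpolation=cv2.INTER_CUBIC))
E
```

```text
tool_pos: [0.6232, -0.0898, 0.1048]
contact_force: [0.3, -1.1, -1.0]
tool_pos: [0.626, -0.0798, 0.1048]
contact_force: [-0.4, -1.0, -1.5]
tool_pos: [0.6281, -0.0723, 0.1048]
contact_force: [-0.2, -1.1, -0.4]
tool_pos: [0.6302, -0.0647, 0.1048]
contact_force: [-0.2, 0.4, -2.6]
t 11.65 tcp y 0.00867278300025251 L 0.6239738461968931 face 0.01867278300025251 F along -0.19430143428037328 [ 1.34796664 -0.58340548 -1.77559325]
roller/plunger 0.11398593683207271 0.12992086541777015 above .064: 8 0.12367866683790364 0.12941601295561644 zmax 0.06764048439782086 s at top 0.12661371393585805
```

View pics/crop3.png

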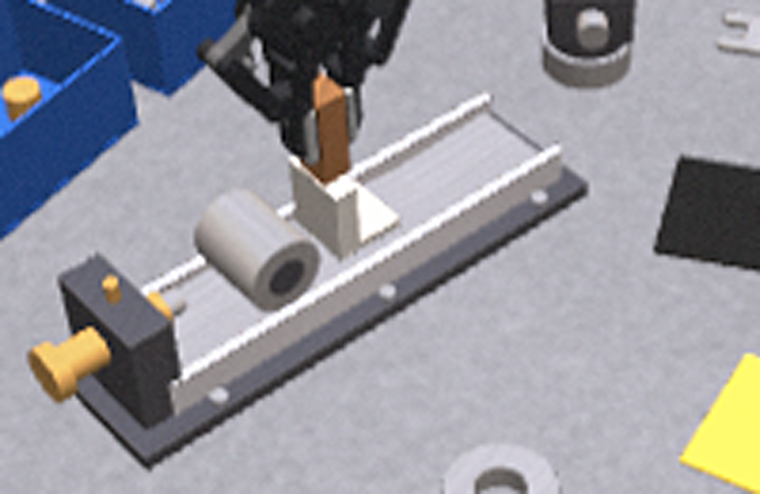

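Side view: the roller (centre about (258,250) in the crop) has passed the crest and is rolling towards the plunger. I'll follow it and then feel for contact.

```bash
(
python3 -m crank '0.0008 0.003 0 0;0.0009 0.003 0 0;0.0008 0.003 0 0;0.0009 0.003 0 0;0.0008 0.003 0 0'
python3 -m crank '0.0011 0.004 0 0;0.0011 0.004 0 0;0.0012 0.004 0 0;0.0011 0.004 0 0;0.0011 0.004 0 0'
python3 -m crank '0.0011 0.004 0 0;0.0011 0.004 0 0;0.0012 0.004 0 0;0.0011 0.004 0 0;0.0011 0.004 0 0'
python3 -m crank '0.0003 0.001 0 0;0.0003 0.001 0 0;0.0003 0.001 0 0;0.0002 0.001 0 0;0.0003 0.001 0 0'
) | grep -E 'tool_pos|contact'
python3 look.py
```

```text
tool_pos: [0.6323, -0.0573, 0.1048]
contact_force: [0.7, -0.3, -1.6]
tool_pos: [0.6351, -0.0472, 0.1048]
contact_force: [-0.3, 0.4, -1.2]
tool_pos: [0.6379, -0.0373, 0.1048]
contact_force: [-0.3, -0.2, -0.9]
tool_pos: [0.6385, -0.035, 0.1048]
contact_force: [-0.6, -0.3, -1.8]
t 13.4167 tcp y 0.03938456703226552 L 0.6239445482744076 face 0.04938456703226552 F along 0.18714726581152868 [ 0.18135502  0.14317636 -1.75479913]
```

```bash
(
python3 -m crank '0.0003 0.001 0 0;0.0003 0.001 0 0;0.0003 0.001 0 0;0.0002 0.001 0 0;0.0003 0.001 0 0'
python3 -m crank '0.0003 0.001 0 0;0.0003 0.001 0 0;0.0003 0.001 0 0;0.0002 0.001 0 0;0.0003 0.001 0 0'
python3 -m crank '0.0003 0.001 0 0;0.0003 0.001 0 0;0.0003 0.001 0 0;0.0002 0.001 0 0;0.0003 0.001 0 0'
python3 -m crank '0.0003 0.001 0 0;0.0003 0.001 0 0;0.0003 0.001 0 0;0.0002 0.001 0 0;0.0003 0.001 0 0'
) | grep -E 'tool_pos|contact'
```

```text
tool_pos: [0.6392, -0.0324, 0.1048]
contact_force: [0.2, 0.3, -1.4]
tool_pos: [0.6399, -0.0299, 0.1048]
contact_force: [-0.2, -0.1, -2.0]
tool_pos: [0.6407, -0.0274, 0.1048]
contact_force: [0.2, 1.0, -1.2]
tool_pos: [0.6413, -0.0249, 0.1048]
contact_force: [0.5, -0.3, -1.6]
```

```bash
(
python3 -m crank '0.0003 0.001 0 0;0.0003 0.001 0 0;0.0003 0.001 0 0;0.0002 0.001 0 0;0.0003 0.001 0 0'
python3 -m crank '0.0003 0.001 0 0;0.0003 0.001 0 0;0.0003 0.001 0 0;0.0002 0.001 0 0;0 0 0 0'
) | grep -E 'tool_pos|contact'
```

```text
tool_pos: [0.6421, -0.0224, 0.1048]
contact_force: [0.2, -0.1, -0.9]
tool_pos: [0.6426, -0.0206, 0.1049]
contact_force: [-0.2, 0.4, -1.5]
```

```bash
(
python3 -m crank '0.0003 0.001 0 0;0.0003 0.001 0 0;0.0003 0.001 0 0;0 0 0 0;0 0 0 0'
python3 -m crank '0.0003 0.001 0 0;0.0003 0.001 0 0;0.0003 0.001 0 0;0.0002 0.001 0 0;0 0 0 0'
) | grep -E 'tool_pos|contact'
python3 - <<'E'
from h import *
grab('side','s4.png');a=cv2.imread('pics/s4.png');cv2.imwrite('pics/crop4.png',cv2.resize(a[170:300,180:380],None,fx=3.8,fy=3.8,interpolation=cv2.INTER_CUBIC))
E
```

```text
tool_pos: [0.6429, -0.0194, 0.1049]
contact_force: [-1.4, -3.3, -0.9]
tool_pos: [0.6435, -0.0175, 0.1047]
contact_force: [-1.4, -5.4, -1.3]
```

View pics/crop4.png

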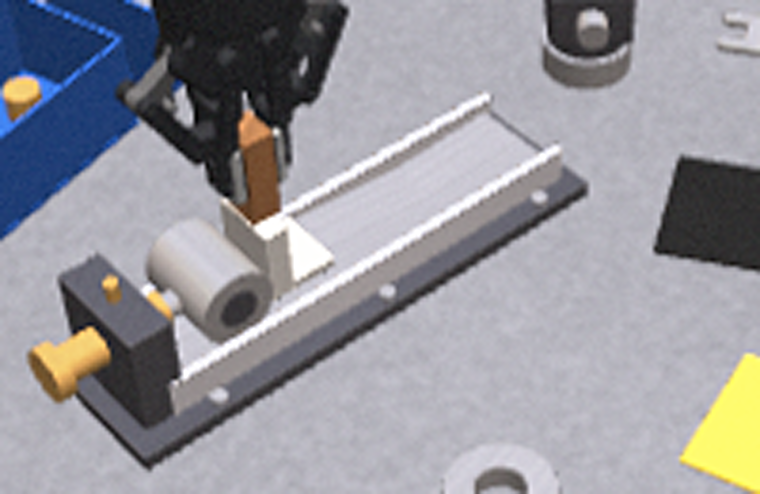

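Side view: the roller is pinched between the paddle and the plunger, with about 5.6 N along the track. I'll add about 1 mm and hold.

```bash
(
python3 -m crank '0.0003 0.001 0 0;0.0002 0.001 0 0;0 0 0 0;0 0 0 0;0 0 0 0'
python3 -m crank '0 0 0 0;0 0 0 0;0 0 0 0;0 0 0 0;0 0 0 0'
python3 -m crank '0 0 0 0;0 0 0 0;0 0 0 0;0 0 0 0;0 0 0 0'
python3 -m crank '0 0 0 0;0 0 0 0;0 0 0 0;0 0 0 0;0 0 0 0'
) | grep -E 't:|tool_pos|contact'
```

```text
t: 17.22
tool_pos: [0.6436, -0.0169, 0.1047]
tool_rot: [3.11, -0.428, -0.0]
contact_force: [-2.1, -5.5, -0.8]
t: 17.63
tool_pos: [0.6437, -0.0169, 0.1047]
tool_rot: [3.11, -0.428, -0.0]
contact_force: [-1.0, -5.5, -0.6]
t: 18.05
tool_pos: [0.6436, -0.0168, 0.1047]
tool_rot: [3.11, -0.428, -0.0]
contact_force: [-1.5, -5.8, -0.3]
t: 18.47
tool_pos: [0.6437, -0.0168, 0.1047]
tool_rot: [3.11, -0.428, -0.0]
contact_force: [-1.6, -5.6, -0.4]
```

```bash
(
python3 -m crank '0.0003 0.001 0 0;0 0 0 0;0 0 0 0;0 0 0 0;0 0 0 0'
python3 -m crank '0 0 0 0;0 0 0 0;0 0 0 0;0 0 0 0;0 0 0 0'
python3 -m crank '0 0 0 0;0 0 0 0;0 0 0 0;0 0 0 0;0 0 0 0'
python3 -m crank '-0.0002 -0.0006 0 0;-0.0002 -0.0006 0 0;-0.0002 -0.0006 0 0;-0.0002 -0.0006 0 0;-0.0002 -0.0006 0 0'
python3 -m crank '-0.0002 -0.0006 0 0;-0.0002 -0.0006 0 0;-0.0002 -0.0006 0 0;-0.0002 -0.0006 0 0;-0.0002 -0.0006 0 0'
python3 -m crank '-0.0002 -0.0006 0 0;-0.0002 -0.0006 0 0;-0.0002 -0.0006 0 0;-0.0002 -0.0006 0 0;-0.0002 -0.0006 0 0'
python3 -m crank '-0.0002 -0.0006 0 0;-0.0002 -0.0006 0 0;-0.0002 -0.0006 0 0;-0.0002 -0.0006 0 0;-0.0002 -0.0006 0 0'
python3 -m crank '-0.0002 -0.0006 0 0;-0.0002 -0.0006 0 0;-0.0002 -0.0006 0 0;-0.0002 -0.0006 0 0;-0.0002 -0.0006 0 0'
python3 -m crank '-0.0002 -0.0006 0 0;-0.0002 -0.0006 0 0;-0.0002 -0.0006 0 0;-0.0002 -0.0006 0 0;-0.0002 -0.0006 0 0'
) | grep -E 't:|tool_pos|contact_force'
```

```text
t: 18.88
tool_pos: [0.6437, -0.0165, 0.1046]
tool_rot: [3.11, -0.428, -0.001]
contact_force: [-2.0, -6.0, 0.3]
t: 19.3
tool_pos: [0.6437, -0.0166, 0.1046]
tool_rot: [3.11, -0.428, -0.001]
contact_force: [-2.2, -5.9, -1.4]
t: 19.72
tool_pos: [0.6438, -0.0166, 0.1047]
tool_rot: [3.11, -0.428, -0.0]
contact_force: [-1.6, -5.7, -1.7]
t: 20.13
tool_pos: [0.6435, -0.0169, 0.1045]
tool_rot: [-3.112, 0.428, -0.0]
contact_force: [-0.5, -3.4, -2.4]
t: 20.55
tool_pos: [0.643, -0.0181, 0.1048]
tool_rot: [-3.112, 0.428, -0.0]
contact_force: [-0.2, -1.2, -2.3]
t: 20.97
tool_pos: [0.6426, -0.0197, 0.1049]
tool_rot: [-3.112, 0.428, -0.0]
contact_force: [-0.2, -0.4, -1.8]
t: 21.38
tool_pos: [0.642, -0.0214, 0.1048]
tool_rot: [-3.112, 0.428, -0.0]
contact_force: [-0.3, 0.3, -1.5]
t: 21.8
tool_pos: [0.6415, -0.023, 0.1048]
tool_rot: [-3.112, 0.428, -0.0]
contact_force: [-0.3, 0.5, -1.9]
t: 22.22
tool_pos: [0.641, -0.0245, 0.1048]
tool_rot: [-3.112, 0.428, 0.0]
contact_force: [-0.1, 0.5, -2.3]
```

```bash
(
python3 -m crank '-0.001 -0.0036 0 0;-0.001 -0.0036 0 0;-0.001 -0.0036 0 0;-0.001 -0.0036 0 0;-0.001 -0.0036 0 0'
python3 -m crank '-0.004 -0.014 0 0;-0.006 -0.021 0 0;-0.006 -0.021 0 0;-0.006 -0.021 0 0;-0.006 -0.021 0 0'
python3 -m crank '-0.004 -0.014 0 0;-0.006 -0.021 0.02 0;-0.006 -0.021 0.03 0;-0.006 -0.021 0.04 0;0 0 0.04 0'
) | grep -E 't:|tool_pos|contact_force'
python3 - <<'E'
from h import *
grab('side','s5.png');a=cv2.imread('pics/s5.png');cv2.imwrite('pics/crop5.png',cv2.resize(a[170:300,180:380],None,fx=3.8,fy=3.8,interpolation=cv2.INTER_CUBIC))
E
python3 look.py
```

```text
t: 22.63
tool_pos: [0.6384, -0.0338, 0.1048]
tool_rot: [3.112, -0.428, 0.0]
contact_force: [-0.0, -0.6, -2.2]
t: 23.05
tool_pos: [0.624, -0.084, 0.1048]
tool_rot: [3.112, -0.429, -0.0]
contact_force: [0.2, 0.1, -1.6]
t: 23.47
tool_pos: [0.613, -0.1234, 0.1718]
tool_rot: [3.111, -0.431, 0.001]
contact_force: [0.6, -0.6, -1.4]
t 23.5667 tcp y -0.05136002923891331 L 0.6266139430102668 face -0.041360029238913305 F along 0.41000864131797754 [ 0.52102696  0.2786666  -1.15799553]
roller/plunger 0.06293700515108382 0.12968132816981692 above .064: 467 0.0661295642083649 0.12968132816981692 zmax 0.07981610032917132 s at top 0.08862073223446817
```

View pics/crop5.png

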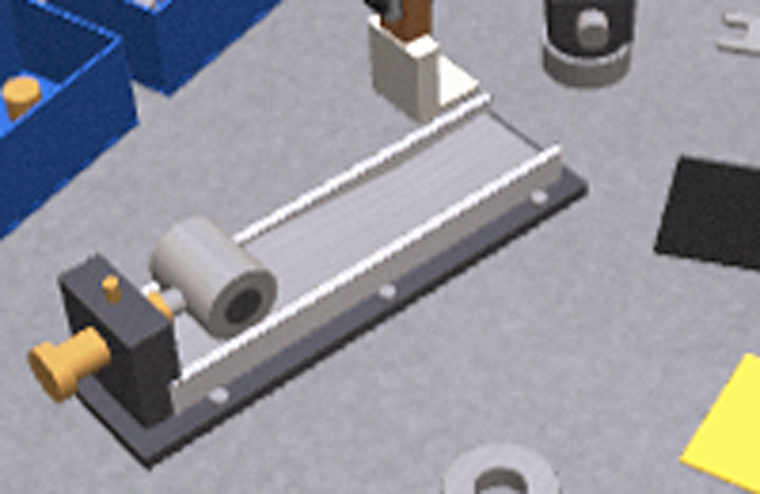

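Side view: the roller rests against the plunger at y of about 0.088 (expected 0.087). Now I'll take the paddle back to its pad.

```bash
(
python3 -m crank '-0.0329 -0.0223 0 0.0441;-0.0329 -0.0223 0 0.0441;-0.0329 -0.0223 0 0.0441;-0.0329 -0.0223 0 0.0441;-0.0329 -0.0223 0 0.0441'
python3 -m crank '-0.0329 -0.0223 0 0.0441;-0.0329 -0.0223 0 0.0441;-0.0329 -0.0223 0 0.0441;-0.0329 -0.0223 0 0.0441;-0.0329 -0.0223 0 0.0441'
python3 -m crank '0 0 0 0;0 0 0 0;0 0 0 0;0 0 0 0;0 0 0 0'
) | grep -E 't:|tool_|contact_force'
```

```text
t: 23.98
tool_pos: [0.5302, -0.177, 0.1694]
tool_rot: [-3.139, -0.121, 0.001]
contact_force: [-0.5, -0.4, -2.1]
t: 24.4
tool_pos: [0.448, -0.2327, 0.1695]
tool_rot: [-3.071, -0.66, 0.0]
contact_force: [-0.0, 0.1, -1.8]
t: 24.82
tool_pos: [0.4495, -0.232, 0.1698]
tool_rot: [-3.072, -0.655, -0.0]
contact_force: [-0.1, -0.4, -1.6]
```

```bash
(
python3 -m crank '0.002 -0.0056 -0.03 0;0 0 -0.04 0;0 0 -0.04 0;0 0 -0.04 0;0 0 -0.02 0'
python3 -m crank '0 0 -0.01 0;0 0 -0.008 0;0 0 0 0;0 0 0 0;0 0 0 0'
python3 -m crank '0 0 -0.001 0;0 0 -0.001 0;0 0 -0.001 0;0 0 0 0;0 0 0 0'
python3 -m crank '0 0 -0.001 0;0 0 -0.001 0;0 0 0 0;0 0 0 0;0 0 0 0'
) | grep -E 't:|tool_|contact_force'
```

```text
t: 25.23
tool_pos: [0.4491, -0.2339, 0.082]
tool_rot: [-3.07, -0.654, 0.004]
contact_force: [0.1, 1.1, -1.9]
t: 25.65
tool_pos: [0.4508, -0.2358, 0.0771]
tool_rot: [3.071, 0.654, 0.002]
contact_force: [-0.4, 0.7, -1.7]
t: 26.07
tool_pos: [0.4499, -0.2353, 0.0743]
tool_rot: [-3.073, -0.654, 0.0]
contact_force: [-0.7, -0.1, -1.9]
t: 26.48
tool_pos: [0.45, -0.2353, 0.0733]
tool_rot: [-3.073, -0.654, 0.0]
contact_force: [0.4, 0.9, -1.9]
```

```bash
(
python3 -m crank '0 0 -0.001 0;0 0 -0.001 0;0 0 0 0;0 0 0 0;0 0 0 0'
python3 -m crank '0 0 -0.001 0;0 0 0 0;0 0 0 0;0 0 0 0;0 0 0 0'
python3 -m crank '0 0 -0.001 0;0 0 0 0;0 0 0 0;0 0 0 0;0 0 0 0'
) | grep -E 't:|tool_pos|contact_force'
```

```text
t: 26.9
tool_pos: [0.45, -0.2352, 0.0723]
tool_rot: [-3.073, -0.654, 0.0]
contact_force: [0.0, 0.2, -2.3]
t: 27.32
tool_pos: [0.4501, -0.2353, 0.0719]
tool_rot: [3.073, 0.654, 0.0]
contact_force: [-0.7, 0.4, 0.1]
t: 27.73
tool_pos: [0.4502, -0.2353, 0.0719]
tool_rot: [3.073, 0.654, 0.0]
contact_force: [-2.6, 2.6, 6.8]
```

Contact with the pad. I'll release gently, rise, and look.

```bash
(
python3 -m crank '0 0 0 0;0 0 0 0;0 0 0 0;0 0 0 0;0 0 0 0' - 30
python3 -m crank '0 0 0 0;0 0 0 0;0 0 0 0;0 0 0 0;0 0 0 0' 100
python3 -m crank '0 0 0 0;0 0 0 0;0 0 0 0;0 0 0 0;0 0 0 0'
python3 -m crank '0 0 0.01 0;0 0 0.03 0;0 0 0.05 0;0 0 0.06 0;0 0 0.06 0'
python3 -m crank '-0.02 -0.04 0.05 0;-0.04 -0.06 0 0;-0.04 -0.06 0 0;-0.04 -0.06 0 0;-0.04 -0.06 0 0'
) | grep -E 't:|tool_pos|contact_force|opening'
sed -i "s#z=np.load.*c=ctrl#im,d,c0=grab('top','top6.png');c=ctrl#" m.py; python3 m.py; python3 look.py
python3 - <<'E'
import cv2
a=cv2.imread('pics/top6.png');cv2.imwrite('pics/crop6.png',cv2.resize(a[125:285,240:470],None,fx=3.4,fy=3.4,interpolation=cv2.INTER_CUBIC))
E
```

```text
t: 28.15
tool_pos: [0.4502, -0.2354, 0.072]
tool_rot: [3.073, 0.654, 0.0]
contact_force: [-1.8, 2.2, 5.0]
opening: 0.0191
t: 28.57
tool_pos: [0.4499, -0.2352, 0.0711]
tool_rot: [-3.073, -0.654, 0.0]
contact_force: [-0.8, -0.1, 0.4]
opening: 0.078
t: 28.98
tool_pos: [0.45, -0.2353, 0.0713]
tool_rot: [3.073, 0.654, 0.0]
contact_force: [0.2, -0.1, 0.7]
opening: 0.0855
t: 29.4
tool_pos: [0.4495, -0.2349, 0.1772]
tool_rot: [-3.072, -0.654, 0.001]
contact_force: [0.0, -0.4, -0.8]
opening: 0.0852
t: 29.82
tool_pos: [0.3591, -0.3765, 0.2022]
tool_rot: [3.071, 0.655, 0.001]
contact_force: [1.6, -1.2, 0.1]
opening: 0.0856
bench z -0.0005119466620966349
pad ((0.45206528902053833, -0.2406265139579773), (0.08782606571912766, 0.08782700449228287), 18.532350540161133)
handle top 132 [ 0.4486 -0.2359  0.1133] ((0.448684960603714, -0.23681433498859406), (0.024508662521839142, 0.02025459334254265), 26.288211822509766)
blade top 99 [ 0.4415 -0.231   0.0543] ((0.44788068532943726, -0.2345602661371231), (0.04291824623942375, 0.01682003028690815), 23.77631950378418)
foot 99 [ 0.4469 -0.2577  0.0117] ((0.4507407248020172, -0.23761418461799622), (0.0857851579785347, 0.07266367226839066), 11.532965660095215)
max z 1.0524402433672266
walls 715 ((0.6307044625282288, -0.06534697115421295), (0.30533039569854736, 0.07361442595720291), 74.12821197509766)
stop top 574 [0.6641 0.0555 0.0788] ((0.6596704721450806, 0.04181329160928726), (0.08911057561635971, 0.0708450898528099), 73.0467758178711)
roller 5 [ 0.3032 -0.0144  1.0524] 1.0524402433672266 ((0.3032406270503998, -0.014380103908479214), (0.0, 0.0), 0.0)
t 29.9167 tcp y -0.3678535434897762 L 0.4471730601984808 face -0.3578535434897762 F along -0.17494875021171735 [-0.42574689 -0.06133639  0.30775195]
roller/plunger -0.2596587205665955 0.12996013309352245 above .064: 606 -0.2596587205665955 0.12920433939215886 zmax 0.08255955797277806 s at top -0.24288652354840656
```

View pics/crop6.png

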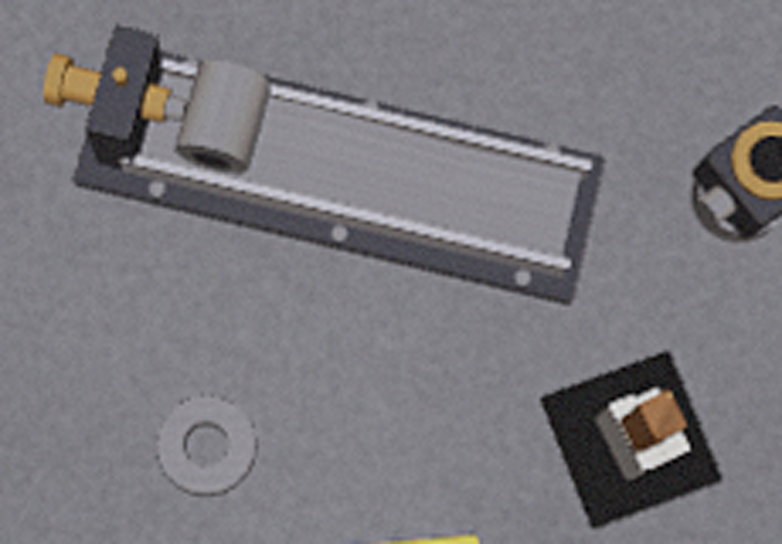

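Top view: the roller (225,115) rests on the plunger. The paddle (650,430) stands upright on the pad, its handle about 6 mm from the pad's centre.

```bash
python3 -c "
from station import ctrl
print(ctrl.finish_job())"
```

```text
the job is handed in; nothing more can be done
None
```

The job is handed in (no verdict was returned): the roller was pressed at about 6 N by the wrist reading for over a second and now rests on the plunger past the crest, and the paddle stands upright on its pad, about 6 mm from the centre.

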